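# Seat a cover on the hidden pin of a sprung gauging fixture and hold it home

## Task

Get the grey bare-metal cover ready for its height reading: pick it up by the rib on its top and set it, lined up lengthwise, on the narrow sprung rest of the gauging fixture with its middle a finger's width (about 15 mm) off the locating pin, then slide it along until the pocket hidden in its underside drops over the pin. Press it down fully home onto the fixture's two shoulders, and finish still holding it pressed down there, because the rest pushes it up again when let go; leave the ring gauge, the big gauge block and the loupe where they are.

Things in the scene. Friction and masses are not known exactly. Their poses are not given: they have to be found in the camera images.
- cover_mid (a point): Middle of the loose grey bare-metal cover, 21.5 mm above its underside (half-way up); z up. The cover is a plate 90 mm long (x), 66 wide (y), 15 thick, about 0.2 kg, flat on the bench at the start. A central rib on its top, 60 mm long (x) and 16 mm wide (y), reaches from 15 to 43 mm above the underside: grasp it across its 16 mm.
- cover: The same cover; origin at the centre of its underside, same axes. There, unseen from above, is a blind round pocket, 12 mm in diameter, 11 mm deep, sharp-edged at its mouth (the pin's bevel gives the lead-in). The cover may go on either way round (half a turn makes no difference).
- pin_tip (a point): Tip of the upright steel locating pin (10 mm in diameter, bevelled 2 mm at the tip) in the middle of the gauging fixture, 55 mm above the bench; x runs along the fixture and its rest, z up. The cover hides it. Cover fully home: underside 9 mm below this point, cover_mid 12.5 mm above it.
- fixture: Steel gauging fixture, fixed to the bench; origin under its centre, x along its length. Foot 150 x 84 x 12 mm, small dial indicator (32 mm across, up to 40 mm high) on its -x end. Two fixed shoulders, 100 mm long, 12 wide, centred 27 mm to either side (y), tops 46 mm high; between them the sprung rest, with the pin standing in a hole in its middle.
- rest (a joint): Narrow bare-metal rest (116 mm along the fixture's x, 36 mm wide) that sinks straight down on springs: 0 = up, top level with the pin tip; 0.009 m = level with the shoulders. 1 N starts it, about 8 N in all (cover's weight, some 2 N, included) brings it level with the shoulders; it springs back. A cover off the pin is stopped by the pin tip.
- ring_gauge: Steel ring gauge, 58 mm across, 18 mm high, bystander; origin at the centre of its underside.
- block_big: Ground steel gauge block, 30 x 72 x 24 mm, bystander; origin at the centre of its underside.
- loupe: Black eyepiece loupe, 41 mm across, 31 mm high, bystander; origin at the centre of its underside.

How it is judged:
On the way, in this order (a step that is already met when the one before it is completed fails the run):
1. the cover is set on the rest, level and lined up, with its middle 7 to 35 mm off the pin (horizontal distance between cover_mid and pin_tip between 0.007 and 0.035 m and z of cover_mid in the frame of pin_tip between 0.015 and 0.027 m and angle between cover_mid's own z axis and vertical below 0.17 rad and angle between the x axis of cover_mid and the x axis of pin_tip, either way round below 0.26 rad and contact force between cover and fixture above 0.4 N), for 0.1 s.
2. the cover has dropped over the pin (horizontal distance between cover_mid and pin_tip below 0.003 m and z of cover_mid in the frame of pin_tip below 0.0195 m), for 0.1 s.
At the end, for the whole second after the job is handed in: The cover sits on the pin (middle within 3 mm of it), level within 3 degrees, its length along the fixture's within 7 degrees, pressed to within 1.5 mm of the shoulders with the rest at least 7.5 mm down, at rest, while the fingers still hold or press it (more than 2 N between them) (horizontal distance between cover_mid and pin_tip below 0.003 m and z of cover_mid in the frame of pin_tip below 0.014 m and value of joint rest above 0.0075 m and angle between cover_mid's own z axis and vertical below 0.05 rad and angle between the x axis of cover_mid and the x axis of pin_tip, either way round below 0.12 rad and contact force between the fingers and cover above 2 N and linear speed of cover below 0.02 m/s); the arm keeps its last pose, push and grip.
It fails at once if the ring gauge, the big gauge block or the loupe is moved more than 20 mm (distance of any of ring_gauge, block_big, loupe from where it was at the start of the episode above 0.02 m).
It also fails if it takes over 48 s, if anything falls off the work surface, if the arm or the gripper's body presses on something with over 40 N, if the wrist force passes 120 N, or if a joint passes its speed limit or range.

## Robot

A 7-joint arm with a two-finger parallel gripper is mounted at the origin on a cart in front of the work surface, level with it; the furniture and walls round the work are solid. World frame = base frame: x ahead of the robot, y to its left, z up, the work surface at z = 0. Lengths are in m, angles in rad, forces in N, time in s.
With the tool pointing down it reaches from about 0.35 to 0.9 m from the base axis. Payload 8.1 kg.
Tool frame: the origin (TCP) lies midway between the tips of the shut fingers; the grasp point (between the pads) lies behind it (arm.tcp_to_grasp is the z of the grasp point in the tool frame, in m); z points along the fingers, y is the line along which they close (so a half turn about z gives the same grasp; the last joint's range is limited). The gripper opens to 92 mm and grips with 3 to 60 N. Pads are 19 mm wide; open, the fingers measure 130 mm over their backs; the gripper's body (75 mm by 190 mm) begins 47 mm behind the grasp point.
Start: joints at [-1.269, 0.434, 0.025, 1.573, -0.012, 1.134, -0.075], TCP at [0.246, 0.574, 0.202] pointing down, gripper open.
Joint ranges: [-2.62, 2.62], [-0.44, 2.09], [-1.27, 1.32], [0.08, 2.57], [-1.32, 4.46], [0.12, 2], [-2.74, 2.74]. Speed limits (rad/s): [2.22, 2.22, 3.01, 3.01, 3.14, 3.14, 3.14].

## Interface

Orientations are given as a rotation vector (axis times angle).
In Python, from cell import readout, vision, arm gives the robot as it stands.
- The arm moves only by the tool carry_out, never from a script. Its argument "increments" is one flat list of numbers, 6 for each row, row after row: the shift along the world's x, y, z in mm, then the turn, a rotation vector about the world's x, y, z in rad. In form: [tx, ty, tz, wx, wy, wz, tx, ty, tz, wx, wy, wz, ...]. A call has 1 to 20 rows; each row shifts and turns the commanded pose from where the row before left it; what a row does not reach is not made up. A row lasts 1/8 s, in which the tool goes at most 62.5 mm and 10.7 degrees, less where a joint would pass 70% of its speed; a pose out of reach is approached as far as the arm can. A call with a gripper value outside its range is refused whole. "grip" is the closure, from 0 (fully open) to 1 (shut), set as the call begins (left out, the last holds). The fingers move at their own pace and stop on an object; "newtons" is the grip in N (left out, the last holds). Time passes only in rows, so rows that do not move let the fingers close. It gives the time, the measured TCP pose, the force, the opening and the grip force at its end, in the units of the state.
- readout.observe(): the state, without advancing time (a new reading comes with each control period).
- vision.get_image(name): name is "scene" or "top" or "wrist"; returns the picture (420x560x3 uint8, red, green, blue); there is no depth.
- vision.calibration(name): a dict with "fov_y" (degrees; the focal length in pixels is half the picture's height over the tangent of half this angle, whatever the lens; pixels are square), "cx", "cy" (the principal point, pixels), "pose" (4x4, takes a point from camera to world coordinates). Camera axes: x right, y up, looking along -z (the intrinsics and any distortion apply to the point x, -y, -z); pixel columns grow to the right and rows downward; lengths in m; the calibration is good to about 2 mm. A picture is of the moment at which its call begins: read the wrist's pose just before it. calibration takes no time and is no camera call; for the wrist camera it gives the pose at the moment of the call.
- arm.sign_off(): hands the job in; it is judged then, once.
The state is a dict: "clock": time; "joints": joint angles; "dq": joint speeds; "joint_efforts": joint torques, N m; "position": TCP position; "ee_rot": TCP orientation; "force": force on the tool from outside, world axes, zero at the start; "ft_torque": the same for the moment, N m; "width": opening from 0.0 (shut) to 1.0 (fully open); "gripper_force": force on a finger pad.
Only numpy, scipy, OpenCV 4.12 (cv2) and the standard library are available. Lean on these libraries where they do the work, as an engineer would, in place of code of your own. Each camera call takes 0.05 s, during which the arm holds its last target. There are 200 camera calls.

## Working session

There is one attempt and no reset: what is moved stays moved. The work goes in short steps, Python scripts to look and compute and a tool call to move; the robot and the scene stay as the last step left them, time stands still between calls to the robot, and variables do not carry over. Pictures are saved under pics/ and viewed, at most 10 in all, crops included, and the job is handed in when it is done.

Besides the shell and the picture viewer there is one more tool, called after "Emit:" as a command line: name --argument value ..., lists and objects as JSON in quotes. carry_out: Moves the arm, as the interface text tells. Its arguments: {"type":"object","properties":{"increments":{"type":"array","items":{"type":"number"}},"grip":{"type":"number"},"newtons":{"type":"number"}},"required":["increments"]}

```bash
mkdir -p pics; ls; python3 - <<'E'
from cell import readout, vision, arm
import cv2
print(readout.observe()); print(arm.tcp_to_grasp)
for n in("scene","top","wrist"):
    c=vision.calibration(n); print(n,c)
    cv2.imwrite(f"pics/{n}0.png",vision.get_image(n)[:,:,::-1])
E
```

```text
pics
{'clock': 0.0, 'joints': array([-1.26857506,  0.43523453,  0.02500741,  1.57404652, -0.01156836,
        1.13398053, -0.07513951]), 'dq': array([-0.00044091, -0.00135748,  0.00172225, -0.00147798, -0.00035326,
        0.00015275,  0.00080775]), 'joint_efforts': array([ 5.09475376e-04, -6.67841434e+01,  9.85242650e-01, -3.14464688e+01,
       -6.03937916e-02,  4.27354651e-02,  1.71571951e-04]), 'position': array([0.24603893, 0.57397471, 0.20125779]), 'ee_rot': array([-6.31727909e-01, -3.07729232e+00,  2.38697300e-03]), 'force': array([-0.5973404 ,  0.30611088,  0.33433276]), 'ft_torque': array([ 0.03417089,  0.01148878, -0.02640584]), 'gripper_force': 0.0, 'width': 0.9996747884246812}
-0.0188
scene {'fov_y': 47.491599352372475, 'cx': 281.1919087845364, 'cy': 210.153872758354, 'pose': array([[ 0.83681556,  0.39984337, -0.37398529,  0.09656469],
       [-0.54717528,  0.63377405, -0.5467446 , -0.54327874],
       [ 0.01840997,  0.6621599 ,  0.7491364 ,  0.97214574],
       [ 0.        ,  0.        ,  0.        ,  1.        ]])}
top {'fov_y': 47.37389313294572, 'cx': 277.5504393394577, 'cy': 205.28800793327304, 'pose': array([[-0.01553498,  0.99165479, -0.12798216,  0.39915731],
       [-0.9995235 , -0.01198727,  0.02844413,  0.12902879],
       [ 0.0266726 ,  0.12836305,  0.9913685 ,  1.12997787],
       [ 0.        ,  0.        ,  0.        ,  1.        ]])}
wrist {'fov_y': 63.793691182906706, 'cx': 275.8685251568021, 'cy': 206.7928154327227, 'pose': array([[ 3.93389102e-01, -8.88773052e-01, -2.35217935e-01,
         1.83020308e-01],
       [ 9.19371736e-01,  3.80075994e-01,  1.01478321e-01,
         6.01678069e-01],
       [-7.90507095e-04, -2.56173187e-01,  9.66630577e-01,
         3.83824346e-01],
       [ 0.00000000e+00,  0.00000000e+00,  0.00000000e+00,
         1.00000000e+00]])}
```

View pics/top0.png

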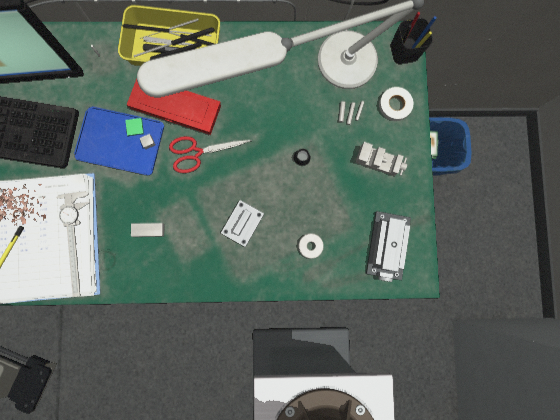

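View pics/scene0.png

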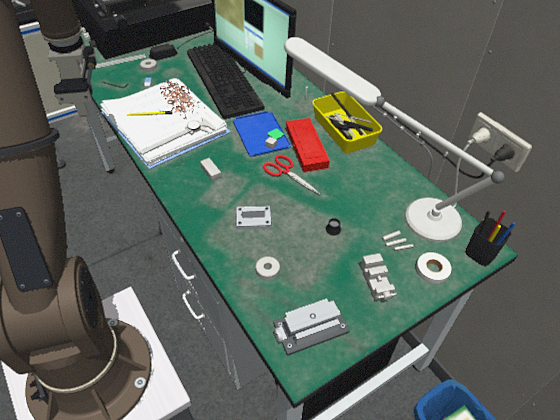

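The top view shows the cover at (242,222), the fixture at (389,245) with its dial end near row 275, the ring at (311,245), the loupe at (302,157) and the block at (146,229). The scene view agrees.

```bash
cat > h.py <<'E'
import numpy as np, cv2
from cell import vision
def ray(c,px,z):
    f=210/np.tan(np.radians(c["fov_y"])/2); P=c["pose"]
    d=P[:3,:3]@np.array([(px[0]-c["cx"])/f,-(px[1]-c["cy"])/f,-1]); o=P[:3,3]
    return o+d*(z-o[2])/d[2]
def blobs(im,lo,minA=60,sat=45):
    hsv=cv2.cvtColor(im,cv2.COLOR_BGR2HSV)
    m=((hsv[...,1]<sat)&(hsv[...,2]>lo)).astype(np.uint8)
    return [c for c in cv2.findContours(m,cv2.RETR_EXTERNAL,cv2.CHAIN_APPROX_NONE)[0] if cv2.contourArea(c)>minA]
E
python3 - <<'E'
from h import *
im=cv2.imread("pics/top0.png"); c=vision.calibration("top")
for b in blobs(im,140):
    r=cv2.minAreaRect(b)
    if 190<r[0][0]<430 and 190<r[0][1]<300 or 130<r[0][0]<160:
        for z in(0.0,.015,.055):
            q=np.array([ray(c,p,z)[:2] for p in cv2.boxPoints(r)]); e=np.roll(q,-1,0)-q
            print(np.round(r[0]),z,q.mean(0).round(4),np.hypot(*e.T)[:2].round(3),np.degrees(np.arctan2(e[:2,1],e[:2,0])).round(1))
crop=im[195:295,210:420]; cv2.imwrite("pics/c0.png",cv2.resize(crop,None,fx=3.8,fy=3.8,interpolation=cv2.INTER_CUBIC))
E
```

```text
[386. 276.] 0.0 [ 0.3736 -0.155 ] [0.02 0.03] [ -12.  -100.3]
[386. 276.] 0.015 [ 0.3739 -0.1512] [0.019 0.029] [ -12.  -100.3]
[386. 276.] 0.055 [ 0.3748 -0.1412] [0.019 0.028] [ -12.  -100.3]
[311. 245.] 0.0 [0.4487 0.0196] [0.057 0.057] [ -27.8 -117.4]
[311. 245.] 0.015 [0.4481 0.021 ] [0.056 0.056] [ -27.8 -117.4]
[311. 245.] 0.055 [0.4463 0.0249] [0.054 0.054] [ -27.8 -117.4]
[146. 230.] 0.0 [0.4915 0.4053] [0.072 0.031] [ -90.7 -179.1]
[146. 230.] 0.015 [0.4902 0.4017] [0.071 0.03 ] [ -90.7 -179.1]
[146. 230.] 0.055 [0.487  0.3919] [0.069 0.029] [ -90.7 -179.1]
[381. 242.] 0.0 [ 0.4538 -0.147 ] [0.103 0.012] [-11.2 -99.5]
[381. 242.] 0.015 [ 0.4531 -0.1434] [0.102 0.012] [-11.2 -99.5]
[381. 242.] 0.055 [ 0.4512 -0.1336] [0.098 0.011] [-11.2 -99.5]
[396. 246.] 0.0 [ 0.4441 -0.1827] [0.14  0.051] [-11.  -99.2]
[396. 246.] 0.015 [ 0.4435 -0.1786] [0.138 0.051] [-11.  -99.2]
[396. 246.] 0.055 [ 0.4419 -0.1676] [0.133 0.049] [-11.  -99.2]
[242. 223.] 0.0 [0.5045 0.1803] [0.092 0.068] [ -29.9 -120.6]
[242. 223.] 0.015 [0.5031 0.1797] [0.091 0.067] [ -29.9 -120.6]
[242. 223.] 0.055 [0.4994 0.1778] [0.088 0.065] [ -29.9 -120.6]
[146. 140.] 0.0 [0.7062 0.4102] [0.026 0.024] [ -62.8 -153.5]
[146. 140.] 0.015 [0.7022 0.4065] [0.025 0.024] [ -62.8 -153.5]
[146. 140.] 0.055 [0.6913 0.3965] [0.024 0.023] [ -62.8 -153.5]
[150.  43.] 0.0 [0.9536 0.4046] [0.096 0.04 ] [ -71.6 -162.9]
[150.  43.] 0.015 [0.9462 0.4009] [0.095 0.039] [ -71.6 -162.9]
[150.  43.] 0.055 [0.9266 0.3912] [0.092 0.038] [ -71.6 -162.9]
```

View pics/c0.png

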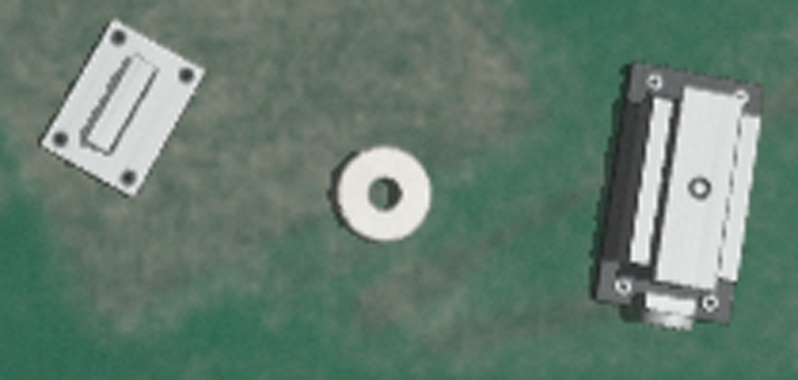

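The crop shows the cover yawed about -30°, with the pin hole at crop (700,188), which is full-image (394.2,244.5). The dial is on the robot side of the fixture, whose yaw is about -11°. I'll move above the cover now.

```bash
python3 - <<'E'
from h import *
c=vision.calibration("top"); print(ray(c,(394.2,244.5),.055))
c=vision.calibration("scene"); print(ray(c,(312.5,316),.055))
E
```

```text
[ 0.44555777 -0.163675    0.055     ]
[ 0.44528944 -0.16368231  0.055     ]
```

Emit:
carry_out --increments '[25, -40, 0, 0, 0, -0.012, 25, -40, 0, 0, 0, -0.012, 25, -40, 0, 0, 0, -0.012, 26, -40, 0, 0, 0, -0.012, 26, -39, 0, 0, 0, -0.012, 26, -39, 0, 0, 0, -0.012, 26, -39, -10, 0, 0, -0.012, 26, -39, -10, 0, 0, -0.012, 26, -39, -10, 0, 0, -0.012, 26, -39, -10, 0, 0, -0.012, 0, 0, 0, 0, 0, 0, 0, 0, 0, 0, 0, 0]' --grip 0

```text
clock: 1.65
position: [0.5028, 0.181, 0.1619]
ee_rot: [-0.815, -3.033, -0.0]
force: [0.5, 0.2, 0.0]
width: 1.001
gripper_force: 0.0
```

```bash
python3 - <<'E'
from h import *
c=vision.calibration("wrist"); im=vision.get_image("wrist")[:,:,::-1].copy()
cv2.imwrite("pics/w1.png",im)
for b in blobs(im,140,2000):
    r=cv2.minAreaRect(b)
    for z in(0.015,.043):
        q=np.array([ray(c,p,z)[:2] for p in cv2.boxPoints(r)]); e=np.roll(q,-1,0)-q
        print(np.round(r[0]),z,q.mean(0).round(4),np.hypot(*e.T)[:2].round(3),np.degrees(np.arctan2(e[:2,1],e[:2,0])).round(1))
E
```

```text
[231. 319.] 0.015 [0.6055 0.0648] [0.179 0.043] [ 59.9 -28.4]
[231. 319.] 0.043 [0.5917 0.0777] [0.164 0.039] [ 59.9 -28.4]
[230. 216.] 0.015 [0.5146 0.1208] [0.237 0.233] [106.7  21.9]
[230. 216.] 0.043 [0.5086 0.1289] [0.217 0.213] [106.7  21.9]
[486.  53.] 0.015 [0.4901 0.4077] [0.076 0.032] [89.5  9.3]
[486.  53.] 0.043 [0.4862 0.3914] [0.07  0.029] [89.5  9.3]
```

View pics/w1.png

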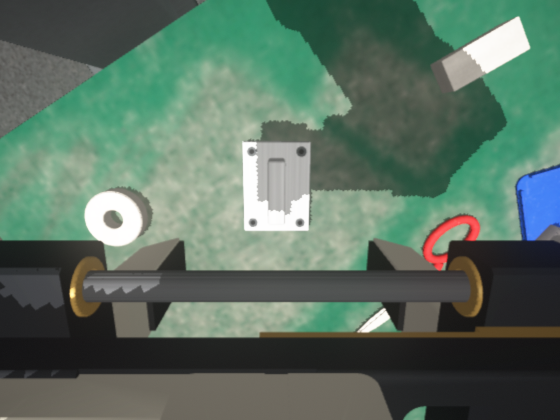

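The cover's plate corners are at (243,142), (310,142), (311,231) and (244,231), and the rib is upright in the picture at columns 267–286.

```bash
python3 - <<'E'
from h import *
c=vision.calibration("wrist")
q=np.array([ray(c,p,.015)[:2] for p in [(243,142),(310,142),(311,231),(244,231)]]);e=np.roll(q,-1,0)-q
print(q.mean(0),np.hypot(*e.T),np.degrees(np.arctan2(e[:,1],e[:,0])))
E
```

```text
[0.50263452 0.18366602] [0.06442113 0.0902888  0.06899589 0.09021802] [  60.03651314  -27.82701103 -119.97687017  149.26880127]
```

Emit:
carry_out --increments '[0, 0, -35, 0, 0, 0, 0, 0, -35, 0, 0, 0, 0, 0, -30, 0, 0, 0, 0, 0, -20, 0, 0, 0, 0, 0, -12, 0, 0, 0, 0, 0, -9, 0, 0, 0, 0, 0, 0, 0, 0, 0]'

```text
clock: 2.58
position: [0.503, 0.1808, 0.0209]
ee_rot: [-0.814, -3.034, 0.0]
force: [-0.7, -0.7, 0.1]
width: 0.998
gripper_force: 0.0
```

Emit:
carry_out --increments '[0, 0, 0, 0, 0, 0, 0, 0, 0, 0, 0, 0, 0, 0, 0, 0, 0, 0, 0, 0, 0, 0, 0, 0, 0, 0, 0, 0, 0, 0, 0, 0, 0, 0, 0, 0, 0, 0, 0, 0, 0, 0, 0, 0, 0, 0, 0, 0]' --grip 1 --newtons 40

```text
clock: 3.58
position: [0.5032, 0.1805, 0.021]
ee_rot: [0.815, 3.034, 0.0]
force: [-0.3, -0.2, 0.6]
width: 0.174
gripper_force: 0.0
```

Emit:
carry_out --increments '[0, 0, 0, 0, 0, 0, 0, 0, 0, 0, 0, 0, 0, 0, 15, 0, 0, 0, 0, 0, 35, 0, 0, 0, 0, 0, 35, 0, 0, 0, 0, 0, 35, 0, 0, 0, 0, 0, 0, 0, 0, 0]'

```text
clock: 4.45
position: [0.5051, 0.1812, 0.1446]
ee_rot: [0.814, 3.03, 0.006]
force: [-0.0, 1.1, -0.9]
width: 0.007
gripper_force: 0.0
```

The grasp missed: the fingers are shut on nothing. I'll look again.

```bash
python3 - <<'E'
from h import *
from cell import readout
print(readout.observe())
im=vision.get_image("wrist")[:,:,::-1].copy()
t=vision.get_image("scene")[:,:,::-1].copy()
t=cv2.resize(t[140:300,160:360],None,fx=2.6,fy=2.6)
out=np.zeros((420,800,3),np.uint8); w=cv2.resize(im,(400,300)); out[:300,:400]=w; t=cv2.resize(t,(400,320)); out[:320,400:]=t
cv2.imwrite("pics/w2.png",out); cv2.imwrite("pics/w2full.png",im)
E
```

```text
{'clock': 4.45, 'joints': array([-0.60609174,  0.34618275,  0.21158617,  1.88142219, -0.09046643,
        0.91702703,  0.69369295]), 'dq': array([ 0.00313804,  0.0441877 , -0.01042861,  0.05226436, -0.00717713,
       -0.04045892,  0.00769627]), 'joint_efforts': array([-4.78053640e-02, -5.67557251e+01,  2.99592756e+00, -2.83443975e+01,
        7.96005735e-02,  7.62744974e-01, -9.97462682e-02]), 'position': array([0.50508958, 0.18122334, 0.14464092]), 'ee_rot': array([0.81416812, 3.02962576, 0.00646098]), 'force': array([-0.02856129,  1.07718587, -0.91986764]), 'ft_torque': array([ 0.03940075,  0.013382  , -0.01755714]), 'gripper_force': 0.0, 'width': 0.006851113248110397}
```

View pics/w2.png

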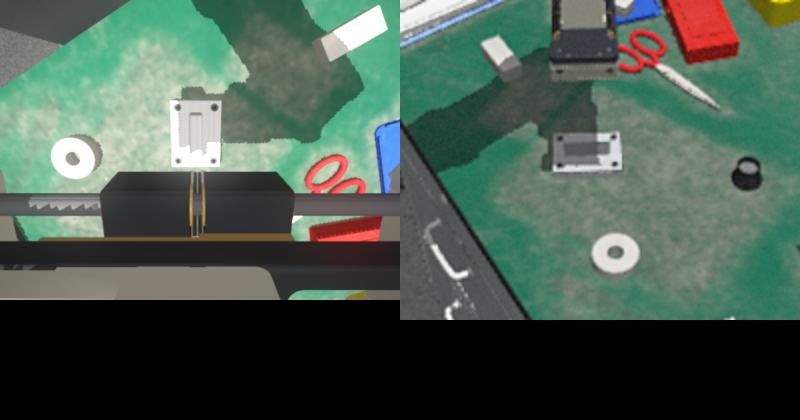

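The cover lies undisturbed, with the fingers shut above it and aligned to it. I'll retry with slow, checked closing.

Emit:
carry_out --increments '[0, 0, 0, 0, 0, 0, 0, 0, 0, 0, 0, 0, 0, 0, 0, 0, 0, 0, 0, 0, 0, 0, 0, 0, 0, 0, 0, 0, 0, 0, 0, 0, 0, 0, 0, 0, 0, 0, 0, 0, 0, 0, 0, 0, -30, 0, 0, 0, 0, 0, -30, 0, 0, 0, 0, 0, -25, 0, 0, 0, 0, 0, -20, 0, 0, 0, 0, 0, -12, 0, 0, 0, 0, 0, -6, 0, 0, 0, 0, 0, 0, 0, 0, 0]' --grip 0

```text
clock: 6.3
position: [0.5033, 0.1805, 0.0181]
ee_rot: [0.815, 3.034, 0.0]
force: [0.0, 0.1, 1.0]
width: 1.0
gripper_force: 0.0
```

Emit:
carry_out --increments '[0, 0, 0, 0, 0, 0, 0, 0, 0, 0, 0, 0, 0, 0, 0, 0, 0, 0, 0, 0, 0, 0, 0, 0, 0, 0, 0, 0, 0, 0, 0, 0, 0, 0, 0, 0, 0, 0, 0, 0, 0, 0, 0, 0, 0, 0, 0, 0, 0, 0, 0, 0, 0, 0, 0, 0, 0, 0, 0, 0, 0, 0, 0, 0, 0, 0, 0, 0, 0, 0, 0, 0]' --grip 1

```text
clock: 7.8
position: [0.5038, 0.1808, 0.0186]
ee_rot: [0.815, 3.033, 0.002]
force: [-0.6, -0.3, 6.0]
width: 0.007
gripper_force: 3.0
```

The fingers shut fully even down here, so the rib is not between them. A close look is needed.

```bash
python3 - <<'E'
from h import *
im=vision.get_image("wrist")[:,:,::-1].copy()
s=vision.get_image("scene")[:,:,::-1].copy(); t=vision.get_image("top")[:,:,::-1].copy()
cv2.imwrite("pics/s3.png",s)
f=lambda a:cv2.resize(a,(400,300),interpolation=cv2.INTER_CUBIC)
cv2.imwrite("pics/w3.png",np.vstack([np.hstack([f(im),f(s[150:270,190:350])]),np.hstack([f(t[160:280,160:320]),f(im[150:300,180:380])])]))
E
```

```text
(no output)
```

View pics/w3.png

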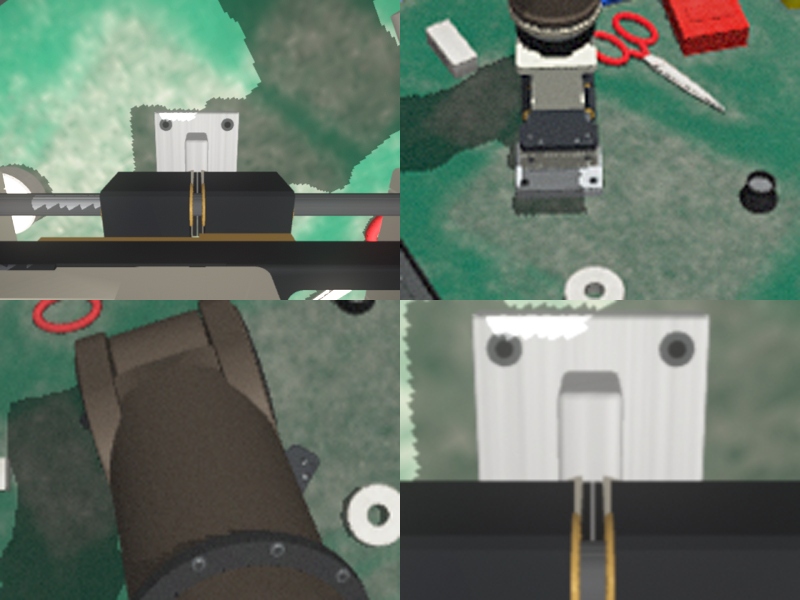

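```bash
python3 - <<'E'
from h import *
from cell import readout
c=vision.calibration("wrist"); s=readout.observe(); print(s['position'],s['force'],s['ft_torque'],c['pose'])
def proj(c,X):
    f=210/np.tan(np.radians(c["fov_y"])/2); p=np.linalg.inv(c["pose"])@np.r_[X,1]
    return np.round([c["cx"]+f*p[0]/-p[2], c["cy"]-f*p[1]/-p[2]])
print("tcp",proj(c,s['position']),"scene",proj(vision.calibration("scene"),s['position']))
u=np.array([np.cos(-.52),np.sin(-.52),0])
print("plate edge",ray(c,(216,159),.015),ray(c,(334,159),.015),"rib end top",ray(c,(276,193),.043))
for k in(.045,-.045): print(k,proj(c,np.array([.503,.181,.015])+k*u), proj(c,np.array([.503,.181,.043])+k/1.5*u))
E
```

```text
[0.5038413  0.18072547 0.01863348] [ 0.83517059 -0.38124139  5.57137271] [-0.02387686  0.08000912  0.01957585] [[ 0.50067127 -0.83639134 -0.2231094   0.44424425]
 [ 0.86563563  0.48429007  0.12703574  0.21543574]
 [ 0.00179807 -0.25673459  0.96648027  0.2011014 ]
 [ 0.          0.          0.          1.        ]]
tcp [275. 241.] scene [254. 214.]
plate edge [0.44717675 0.17610114 0.015     ] [0.47968084 0.23227123 0.015     ] rib end top [0.4748483  0.19813605 0.043     ]
0.045 [275. 306.] [275. 310.]
-0.045 [274. 161.] [274. 199.]
```

```bash
python3 - <<'E'
import cv2
a=cv2.imread("pics/s3.png")[160:250,220:300]; cv2.imwrite("pics/s3c.png",cv2.resize(a,(533,600),interpolation=cv2.INTER_CUBIC))
E
```

```text
(no output)
```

View pics/s3c.png

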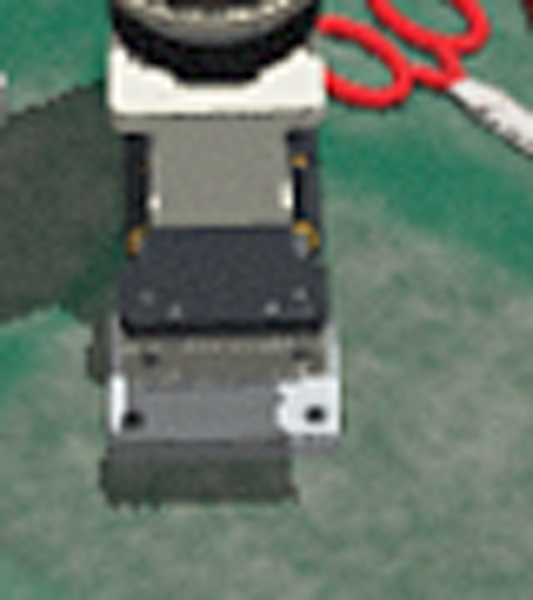

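The reported TCP is centred on the rib, but several things suggest the real fingertips sit about 24 mm above the reported TCP height:
- The fingers shut with 6 N pushing up, as if resting on the rib top.
- The open fingers look wider in the wrist view (columns 185–370) than tips at the reported depth would.

Next I'll open and go lower gently. If the reading is right, the fingers would only touch the plate's sides.

Emit:
carry_out --increments '[0, 0, 6, 0, 0, 0, 0, 0, 0, 0, 0, 0, 0, 0, 0, 0, 0, 0, 0, 0, 0, 0, 0, 0, 0, 0, 0, 0, 0, 0, 0, 0, 0, 0, 0, 0, 0, 0, 0, 0, 0, 0, 0, 0, 0, 0, 0, 0, 0, 0, 0, 0, 0, 0, 0, 0, -6, 0, 0, 0, 0, 0, -6, 0, 0, 0, 0, 0, -5, 0, 0, 0, 0, 0, -3, 0, 0, 0, 0, 0, 0, 0, 0, 0]' --grip 0

```text
clock: 9.7
position: [0.503, 0.1804, 0.0037]
ee_rot: [-0.815, -3.034, 0.001]
force: [0.1, 0.5, 1.0]
width: 1.0
gripper_force: 0.0
```

Emit:
carry_out --increments '[0, 0, 0, 0, 0, 0, 0, 0, 0, 0, 0, 0, 0, 0, 0, 0, 0, 0, 0, 0, 0, 0, 0, 0, 0, 0, 0, 0, 0, 0, 0, 0, 0, 0, 0, 0, 0, 0, 0, 0, 0, 0, 0, 0, 0, 0, 0, 0, 0, 0, 0, 0, 0, 0, 0, 0, 0, 0, 0, 0, 0, 0, 0, 0, 0, 0, 0, 0, 0, 0, 0, 0]' --grip 1

```text
clock: 11.2
position: [0.5032, 0.1805, 0.004]
ee_rot: [0.815, 3.034, 0.0]
force: [0.7, 0.7, -0.5]
width: 0.174
gripper_force: 40.0
```

The grasp holds: width 16 mm at 40 N. I'll lift and carry to just past the pin, so that the wrist camera, which trails about 70 mm on the -x side, looks down on it.

Emit:
carry_out --increments '[0, 0, 10, 0, 0, 0, 0, 0, 20, 0, 0, 0, 0, 0, 30, 0, 0, 0, 0, 0, 35, 0, 0, 0, 0, 0, 30, 0, 0, 0, 0, -20, 5, 0, 0, 0.03, 2, -38, 0, 0, 0, 0.04, 2, -40, 0, 0, 0, 0.04, 2, -40, 0, 0, 0, 0.04, 2, -40, 0, 0, 0, 0.04, 2, -40, 0, 0, 0, 0.04, 2, -40, 0, 0, 0, 0.04, 2, -40, 0, 0, 0, 0.03, 2, -40, 0, 0, 0, 0.03, 0, -20, 0, 0, 0, 0, 0, 0, 0, 0, 0, 0, 0, 0, 0, 0, 0, 0]' --newtons 55

```text
clock: 13.32
position: [0.5191, -0.1764, 0.1342]
ee_rot: [-0.304, -3.127, -0.001]
force: [0.7, 0.3, -1.9]
width: 0.17
gripper_force: 55.0
```

```bash
python3 - <<'E'
from h import *
from cell import readout
import pickle
s=readout.observe(); c=vision.calibration("wrist"); im=vision.get_image("wrist")[:,:,::-1].copy()
pickle.dump((s,c),open("w4.pkl","wb")); print(s['position'],s['ee_rot'],s['force'],s['width'],s['gripper_force'])
cv2.imwrite("pics/w4.png",im)
E
```

```text
[ 0.51911366 -0.17636277  0.13418722] [-3.04444986e-01 -3.12659919e+00 -1.21173389e-03] [ 0.71030948  0.25421988 -1.86027531] 0.16993328334695845 54.999085664749146
```

View pics/w4.png

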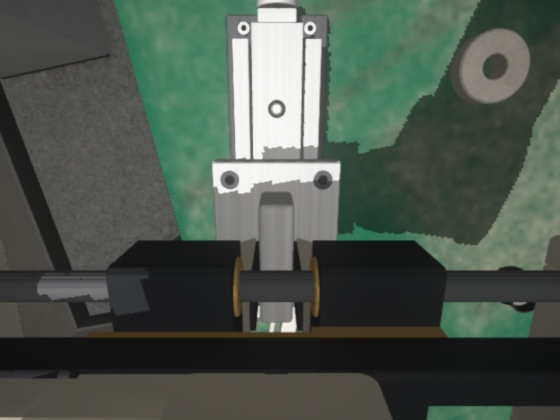

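The wrist view shows the pin at (277,108) and the shoulder outer edges at columns 233–322 (row 40) and 231–326 (row 158). The cover's near edge runs from (213,162) to (340,161).

```bash
python3 - <<'E'
from h import *
import pickle
s,c=pickle.load(open("w4.pkl","rb"))
pin=ray(c,(277,108.5),.055); print("pin",pin)
a=(ray(c,(233,40),.046)+ray(c,(322,40),.046))/2; b=(ray(c,(231,158),.046)+ray(c,(326,158),.046))/2
print("fix yaw",np.degrees(np.arctan2(*(b-a)[1::-1])))
l,r=ray(c,(213,162),.145),ray(c,(340,161),.145); e=l-r; print("cover edge yaw",np.degrees(np.arctan2(e[1],e[0])),np.linalg.norm(e))
yaw=2*np.degrees(np.arctan2(s['ee_rot'][1],s['ee_rot'][0]))%360-180; print("tool yaw",yaw)
u=np.array([np.cos(np.radians(yaw)),np.sin(np.radians(yaw)),0]);v=np.array([-u[1],u[0],0])
mid=(l+r)/2+.045*u; print("cover mid",mid,"minus tcp",(mid-s['position'])@u,(mid-s['position'])@v)
p=pin-s['position']; print("pin rel tcp",p@u,p@v,p@np.eye(3))
E
```

```text
pin [ 0.44571622 -0.1604685   0.055     ]
fix yaw -10.487745200459697
cover edge yaw -100.65020322353024 0.06456699740767254
tool yaw -11.123008634605242
cover mid [ 0.51731611 -0.17519385  0.145     ] minus tcp -0.00198929280789979 0.0008001854341762876
pin rel tcp -0.07508495291733423 0.001436159502975784 [-0.07339744  0.01589427 -0.07918722]
```

Combining both views, the pin lies within about 1 mm of the tool's centreline. I'll go 58 mm back along the fixture, which leaves the cover's middle about 15 mm off the pin, and lower it.

Emit:
carry_out --increments '[-15, 3, 0, 0, 0, 0, -20, 4, 0, 0, 0, 0.01, -15, 3, 0, 0, 0, 0, -7, 1, 0, 0, 0, 0, 0, 0, -20, 0, 0, 0, 0, 0, -22, 0, 0, 0, 0, 0, -15, 0, 0, 0, 0, 0, -10, 0, 0, 0, 0, 0, -5, 0, 0, 0, 0, 0, 0, 0, 0, 0, 0, 0, 0, 0, 0, 0]'

```text
clock: 14.75
position: [0.4625, -0.1666, 0.0625]
ee_rot: [0.29, 3.127, -0.0]
force: [-0.0, 0.1, -2.3]
width: 0.168
gripper_force: 55.0
```

Emit:
carry_out --increments '[0, 0, -1, 0, 0, 0, 0, 0, -1, 0, 0, 0, 0, 0, 0, 0, 0, 0]'

```text
clock: 15.12
position: [0.4621, -0.1665, 0.06]
ee_rot: [-0.29, -3.128, -0.0]
force: [0.5, 0.5, -2.0]
width: 0.172
gripper_force: 55.0
```

Emit:
carry_out --increments '[0, 0, -1, 0, 0, 0, 0, 0, 0, 0, 0, 0, 0, 0, 0, 0, 0, 0]'

```text
clock: 15.5
position: [0.4622, -0.1665, 0.059]
ee_rot: [0.29, 3.128, 0.0]
force: [0.4, -0.8, -0.8]
width: 0.171
gripper_force: 55.0
```

Emit:
carry_out --increments '[0, 0, -1, 0, 0, 0, 0, 0, 0, 0, 0, 0, 0, 0, 0, 0, 0, 0]'

```text
clock: 15.88
position: [0.4625, -0.1666, 0.0587]
ee_rot: [0.29, 3.127, 0.0]
force: [-2.2, 0.8, 8.0]
width: 0.165
gripper_force: 55.0
```

It is in contact, pressing at about 10 N. Now I'll slide it toward the pin.

Emit:
carry_out --increments '[-1, 0.2, 0, 0, 0, 0, -2, 0.4, 0, 0, 0, 0, -2, 0.4, 0, 0, 0, 0, -2, 0.4, 0, 0, 0, 0, -2, 0.4, 0, 0, 0, 0, 0, 0, 0, 0, 0, 0]'

```text
clock: 16.62
position: [0.4549, -0.1652, 0.0589]
ee_rot: [0.29, 3.125, -0.001]
force: [3.1, -1.3, 6.1]
width: 0.166
gripper_force: 55.0
```

Emit:
carry_out --increments '[-1, 0.2, 0, 0, 0, 0, -1, 0.2, 0, 0, 0, 0, -1, 0.2, 0, 0, 0, 0, 0, 0, 0, 0, 0, 0]'

```text
clock: 17.12
position: [0.4517, -0.1645, 0.0587]
ee_rot: [0.29, 3.125, -0.001]
force: [4.7, -0.1, 6.0]
width: 0.167
gripper_force: 55.0
```

Emit:
carry_out --increments '[-1, 0.2, -0.3, 0, 0, 0, -1, 0.2, 0, 0, 0, 0, 0, 0, 0, 0, 0, 0]'

```text
clock: 17.5
position: [0.4476, -0.1636, 0.0576]
ee_rot: [-0.29, -3.127, -0.0]
force: [0.9, -0.6, -0.9]
width: 0.164
gripper_force: 55.0
```

Emit:
carry_out --increments '[-1, 0.2, 0, 0, 0, 0, 0, 0, 0, 0, 0, 0]'

```text
clock: 17.75
position: [0.4463, -0.1633, 0.0574]
ee_rot: [-0.29, -3.127, -0.0]
force: [0.4, 0.3, 0.2]
width: 0.166
gripper_force: 55.0
```

Emit:
carry_out --increments '[-1, 0.2, 0, 0, 0, 0, 0, 0, 0, 0, 0, 0]'

```text
clock: 18.0
position: [0.4458, -0.1632, 0.0576]
ee_rot: [-0.29, -3.128, -0.0]
force: [0.7, -0.5, 0.4]
width: 0.17
gripper_force: 55.0
```

It dropped: z fell and the force left. I'll centre back 1 mm and press gently.

Emit:
carry_out --increments '[1, -0.2, -1, 0, 0, 0, 0, 0, -1, 0, 0, 0, 0, 0, -1, 0, 0, 0, 0, 0, 0, 0, 0, 0]'

```text
clock: 18.5
position: [0.447, -0.1631, 0.0547]
ee_rot: [-0.29, -3.128, -0.001]
force: [-2.3, 3.4, 3.8]
width: 0.168
gripper_force: 55.0
```

Emit:
carry_out --increments '[0, 0, -1, 0, 0, 0, 0, 0, -1, 0, 0, 0, 0, 0, -1, 0, 0, 0, 0, 0, 0, 0, 0, 0]'

```text
clock: 19.0
position: [0.4472, -0.1631, 0.0518]
ee_rot: [-0.29, -3.128, -0.001]
force: [-2.7, 4.0, 5.8]
width: 0.17
gripper_force: 55.0
```

Emit:
carry_out --increments '[-0.5, 0.6, -1, 0, 0, 0, 0, 0, -1, 0, 0, 0, 0, 0, -0.5, 0, 0, 0, 0, 0, -0.5, 0, 0, 0, 0, 0, 0, 0, 0, 0, 0, 0, 0, 0, 0, 0]'

```text
clock: 19.75
position: [0.4472, -0.163, 0.0499]
ee_rot: [0.29, 3.127, 0.0]
force: [-5.4, 3.1, 21.4]
width: 0.169
gripper_force: 55.0
```

Emit:
carry_out --increments '[0, 0, 0, 0, 0, 0, 0, 0, 0, 0, 0, 0, 0, 0, 0, 0, 0, 0, 0, 0, 0, 0, 0, 0]'

```text
clock: 20.25
position: [0.4472, -0.163, 0.0499]
ee_rot: [0.29, 3.127, 0.0]
force: [-4.9, 3.8, 20.8]
width: 0.171
gripper_force: 55.0
```

```bash
python3 - <<'E'
from h import *
s=vision.get_image("scene")[:,:,::-1].copy()
f=lambda a:cv2.resize(a,(400,300),interpolation=cv2.INTER_CUBIC)
w=vision.get_image("wrist")[:,:,::-1].copy()
cv2.imwrite("pics/e.png",np.hstack([f(s[255:375,230:390]),f(w)]))
E
```

```text
(no output)
```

View pics/e.png

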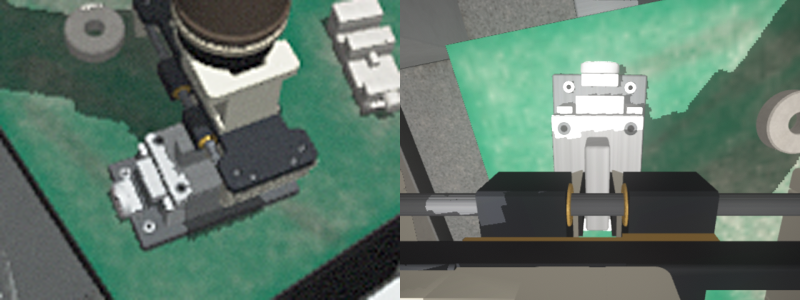

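Both views show the cover centred on the fixture, lined up and level. The push is steady at 21 N and z is 9 mm below the first contact, so I'm handing it in.

```bash
python3 -c "
from cell import arm
print(arm.sign_off())"
```

```text
the job is handed in; nothing more can be done
None
```

I handed the job in at about 20 s with the cover over the pin, pressed about 9 mm down onto the shoulders at 21 N and still gripped at 55 N; the ring gauge, block and loupe were never touched, and the hand-in returned no verdict.

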